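# Slide the cover off the stopcock box and shut the tagged valve

## Robot

A 7-joint arm with a two-finger parallel gripper is mounted at the origin on a cart in front of the work surface, level with it; the furniture and walls round the work are solid. World frame = base frame: x ahead of the robot, y to its left, z up, the work surface at z = 0. Lengths are in m, angles in rad, forces in N, time in s.
With the tool pointing down it reaches from about 0.4 to 0.85 m from the base axis. Payload 10.4 kg.
Tool frame: the origin (TCP) lies midway between the tips of the shut fingers; the grasp point (between the pads) lies 19 mm behind it (r.grasp_offset is the distance from the TCP to the grasp point, in m); z points along the fingers, y is the line along which they close (so a half turn about z gives the same grasp; the last joint's range is limited). The gripper opens to 87 mm and grips with 3 to 60 N. Pads are 19 mm wide; open, the fingers measure 117 mm over their backs; the gripper's body (75 mm by 190 mm) begins 51 mm behind the grasp point.
Start: joints at [1.18, 0.332, -0.065, 1.46, 0.022, 1.35, -0.088], TCP at [0.225, -0.583, 0.195] pointing down, gripper open.
Joint ranges: [-2.6, 2.6], [-0.5, 2.12], [-1.47, 1.34], [0.16, 2.42], [-1.27, 4.41], [0.06, 2.06], [-2.6, 2.6]. Speed limits (rad/s): [2.22, 2.22, 2.79, 2.79, 3.14, 3.14, 3.14].

## Interface

Orientations are given as a unit quaternion [x, y, z, w].
In Python, from bench import r gives the robot as it stands.
- The arm moves only by the tool drive_tool, never from a script. Its argument "moves" is a list that holds one entry, the list of rows, each a list of 7 numbers: the shift along the tool's x, y, z in m, then the turn, a rotation vector about the tool's x, y, z in rad, then the opening, from 0 (shut) to 1 (fully open). In form: [[[tx, ty, tz, ax, ay, az, jaw], ...]]. A call has 1 to 10 rows; each row shifts and turns the commanded pose from where the row before left it, along the tool's axes as they then stand; what a row does not reach is not made up. A row lasts 1/10 s, in which the tool goes at most 50 mm and 8.59 degrees, less where a joint would pass 70% of its speed; a pose out of reach is approached as far as the arm can. A call is refused whole if a number of a shift passes 0.05 or a number of a turn 0.15, either way. A call with a gripper value outside its range is refused whole. The fingers move at their own pace and stop on an object; "squeeze" is the grip in N (left out, the last holds). Time passes only in rows, so rows that do not move let the fingers close. It gives the time, the measured TCP pose, the force, the opening and the grip force at its end, in the units of the state.
- r.read_state(): the state, without advancing time (a new reading comes with each control period).
- r.camera(name): name is "side" or "top" or "wrist"; returns the picture (400x640x3 uint8, red, green, blue); there is no depth.
- r.camera_info(name): a dict with "mtx" (3x3 intrinsics, pixels), "rvec" (rotation vector, rad) and "tvec" (3), from world to camera coordinates, as OpenCV has them; the wrist camera has in their place "T_tool_cam" (4x4, takes a point from camera to tool coordinates, whose origin is the TCP and whose axes are the flange's). Camera axes: x right, y down, z forward; pixel columns grow to the right and rows downward; lengths in m; the calibration is good to about 2 mm. A picture is of the moment at which its call begins: read the wrist's pose just before it. camera_info takes no time and is no camera call.
- r.close_job(): hands the job in; it is judged then, once.
Trained networks look in the newest picture that a camera, given by its name, has taken for a name from the list of things; names that differ only in an ending like _2 or _b are one class to them, and where a whole thing is asked for, a point or a joint stands for the part that bears it (a point fixed in the world has none). Each returns a list of dicts, best first, with "conf" (0 to 1); they miss things now and then, are a little off and sometimes report something else, mostly with a low value. They report only what shows in the picture. A call takes as long as a camera call.
- r.find_in(camera, query): "bbox" ([left, top, right, bottom] in pixels, round what is visible of it).
- r.place_of(camera, query): "at" ([column, row] in pixels: a listed point, or the origin of a listed thing).
The state is a dict: "time": time; "joint_positions": joint angles; "joint_vel": joint speeds; "joint_torque": joint torques, N m; "ee_pos": TCP position; "eef_rot": TCP orientation; "ft_force": force on the tool from outside, world axes, zero at the start; "torque": the same for the moment, N m; "width": finger opening in m; "grip_force": force on a finger pad.
Only numpy, scipy, OpenCV 4.12 (cv2) and the standard library are available. Lean on these libraries where they do the work, as an engineer would, in place of code of your own. Each camera call takes 0.05 s, during which the arm holds its last target. There are 200 camera calls.

## Task

With the fingertips only, gently push the cover of the stopcock box by its upright lug all the way to the left to uncover the two valve handles, then push the handle that carries the round tag fully shut, a quarter turn clockwise, and take the hand away. Leave the plain handle open and the things round the box where they stand; do not grip, squeeze or lift anything.

Things in the scene. Friction and masses are not known exactly. Their poses are not given: they have to be found in the camera images.
- stopcock_box: Grey metal box fixed on the worktop, 480 mm long (y) x 140 deep (x), walls 6 mm thick, 64 high (ends 72); origin under its centre; +x away from the robot, +y to its left, yaw within 0.15. Right half (y -235 to 0 mm): valve bay, clear inside at x -61 to 61. Left half: closed deck where the cover parks. The stopcocks stand at y -160 and -75 mm, which is which varies
- cover (a joint): Travel of the flat aluminium cover (146 x 232 mm, top 69 mm above the worktop) along the box's +y, m: 0 = shut over the valve bay, 0.23 = at its stop over the left half, right edge then at box y -4 mm. Starts at 0 to 0.03. Captive, cannot be lifted, stays where left; sliding takes about 3 N plus 6 N per m/s
- cover_lug (a point): Upright push lug on the cover, a bar 60 mm long along the box's x, 10 mm thick along y, 26 mm high; this point is the middle of its foot on the cover's top, 69 mm above the worktop; axes as the box's. At cover = 0 it stands at box y -98 mm; it moves with the cover
- valve_tagged: The tagged stopcock, fixed in the box; origin on the vertical pivot axis of its handle, at the box floor (6 mm above the worktop), 25 mm behind the box's middle line; axes as the box's. Brass body and pipe (along the box's x, under the handle) reach 42 mm above the worktop at the pivot, 38 mm elsewhere
- valve_plain: The plain stopcock, fixed in the box; origin on the vertical pivot axis of its handle, at the box floor (6 mm above the worktop), 25 mm behind the box's middle line; axes as the box's. Brass body and pipe (along the box's x, under the handle) reach 42 mm above the worktop at the pivot, 38 mm elsewhere
- handle_tagged (a point): Handle of the tagged stopcock: steel bar 12 mm wide, reaching 56 mm from the pivot, 44 to 56 mm above the worktop; flat on it, over this point, a round steel tag 26 mm across, 4 mm thick (top at 60 mm), the only mark. This point lies in the bar, 43 mm from the pivot, 50 mm above the worktop; the bar points along its own -x. Hidden by the cover at first
- handle_plain (a point): Handle of the plain stopcock: steel bar 12 mm wide, reaching 56 mm from the pivot, 44 to 56 mm above the worktop; no tag. This point lies in the bar, 43 mm from the pivot, 50 mm above the worktop; the bar points along its own -x. Hidden by the cover at first
- lever_tagged (a joint): Turn of the tagged handle, rad: 0 = open, bar along the pipe, pointing along the box's -x, to the robot; grows clockwise seen from above; 1.571 = shut at the stop, bar pointing along the box's +y. Starts at 0 to 0.2. Stays where left; friction 0.12 N m, about 3 N at 40 mm from the pivot
- lever_plain (a joint): Turn of the plain handle, rad: 0 = open, bar along the pipe, pointing along the box's -x, to the robot; grows clockwise seen from above; 1.571 = shut at the stop, bar pointing along the box's +y. Starts at 0 to 0.2. Stays where left; friction 0.12 N m, about 3 N at 40 mm from the pivot
- beaker: Bystander: small clear glass beaker, 53 mm wide, 70 mm tall, behind the box; origin under its centre
- reagent_vial: Bystander: small round vial with a white cap, 23 mm wide, 40 mm tall, behind the box; origin under its centre
- reagent_bottle_3: Bystander: small reagent bottle with a green cap, 43 mm wide, 82 mm tall, past the left end of the box; origin under its centre
- petri_dish: Bystander: shallow clear round dish, 59 mm wide, 15 mm tall, past the right end of the box; origin under its centre
- reagent_vial_2: Bystander: small round vial with a red cap, 23 mm wide, 40 mm tall, behind the box; origin under its centre
- pen_1: Bystander: marker pen lying on the worktop, 135 mm long, 17 mm thick, to the right of the box; origin under its centre

How it is judged:
On the way, in this order (a step that is already met when the one before it is completed fails the run):
1. the cover is slid aside, to within 30 mm of its stop, with the tagged handle still open (value of joint cover above 0.2 m and value of joint lever_tagged below 0.5 rad), for 0.2 s.
2. the tagged handle is pushed shut (value of joint lever_tagged above 1.43 rad), for 0.2 s.
At the end, for the whole second after the job is handed in: The cover is within 30 mm of its left stop (over 0.20 m), the tagged handle is within 0.14 rad of shut (over 1.43 rad) and the plain handle is still open (under 0.35 rad) (value of joint cover above 0.2 m and value of joint lever_tagged above 1.43 rad and value of joint lever_plain below 0.35 rad); the robot touches nothing.
It fails at once if the plain handle is turned (value of joint lever_plain above 0.35 rad).
It fails at once if the box, its cover or the lug is squeezed or forced (over 40 N) (contact force between the fingers and stopcock_box above 40 N).
It fails at once if a stopcock or its handle is squeezed or forced (over 40 N) (contact force between the fingers and valve_tagged above 40 N or contact force between the fingers and valve_plain above 40 N).
It fails at once if a bystander is pushed, lifted or carried (moved over 25 mm) (distance of any of beaker, reagent_vial, reagent_bottle_3, petri_dish, reagent_vial_2, pen_1 from where it was at the start of the episode above 0.025 m).
It also fails if it takes over 56 s, if anything falls off the work surface, if the arm or the gripper's body presses on something with over 40 N, if the wrist force passes 120 N, or if a joint passes its speed limit or range.

## Working session

There is one attempt and no reset: what is moved stays moved. The work goes in short steps, Python scripts to look and compute and a tool call to move; the robot and the scene stay as the last step left them, time stands still between calls to the robot, and variables do not carry over. Pictures are saved under pics/ and viewed, at most 10 in all, crops included, and the job is handed in when it is done.

Besides the shell and the picture viewer there is one more tool, called after "Emit:" in YAML: its name, and indented under it one key for each argument. drive_tool: Moves the arm, as the interface text tells. Its arguments: {"type":"object","properties":{"moves":{"type":"array"},"squeeze":{"type":"number"}},"required":["moves"]}

```bash
ls; mkdir -p pics; cat > h.py <<'E'
import numpy as np, cv2
from scipy.spatial.transform import Rotation as R
from bench import r
def ray(cam,px,z,pose=None):
    i=r.camera_info(cam); K=np.array(i["mtx"],float)
    if cam=="wrist":
        s=pose or r.read_state(); T=np.array(i["T_tool_cam"]); Rt=R.from_quat(s["eef_rot"]).as_matrix()
        Rc=Rt@T[:3,:3]; c=Rt@T[:3,3]+np.array(s["ee_pos"])
    else:
        M=cv2.Rodrigues(np.array(i["rvec"],float))[0]; Rc=M.T; c=-M.T@np.array(i["tvec"],float).ravel()
    d=Rc@np.linalg.solve(K,[px[0],px[1],1.])
    return c+d*(z-c[2])/d[2]
def snap(cam,name):
    im=r.camera(cam); cv2.imwrite(f"pics/{name}.png",cv2.cvtColor(im,cv2.COLOR_RGB2BGR)); return im
E
python3 - <<'E'
from h import *
np.set_printoptions(precision=4,suppress=True)
s=r.read_state(); print(s["time"],s["ee_pos"],s["eef_rot"],s["width"],R.from_quat(s["eef_rot"]).as_matrix())
a=snap("top","t0"); b=snap("side","s0")
for cam in("top","side"):
  for q,z in(("cover_lug",.069),("stopcock_box",0),("cover",.069)):
    for m in (r.place_of(cam,q)[:1] if q!="cover" else []): print(cam,q,m,ray(cam,m["at"],z))
    print(cam,q,r.find_in(cam,q)[:1])
for q in("beaker","reagent_vial","reagent_bottle_3","petri_dish","pen_1"):
  for m in r.place_of("top",q)[:2]: print(q,m["conf"],ray("top",m["at"],0))
cv2.imwrite("pics/both.png",cv2.cvtColor(np.vstack([a,b])[:, :],cv2.COLOR_RGB2BGR)) 
i=cv2.imread("pics/both.png"); cv2.imwrite("pics/both.png",cv2.resize(i,(480,600)))
E
```

```text
pics
0.0 [ 0.2245 -0.5828  0.1941] [ 0.9831  0.1829 -0.0002 -0.0007] 0.08689558438947102 [[ 0.9331  0.3596 -0.0006]
 [ 0.3596 -0.9331  0.0013]
 [-0.0001 -0.0014 -1.    ]]
top cover_lug {'at': [326.6, 202.4], 'conf': 0.79} [ 0.6368 -0.0488  0.069 ]
top cover_lug [{'bbox': [295.2, 174.9, 376.3, 229.3], 'conf': 0.92}]
top stopcock_box {'at': [306.0, 207.9], 'conf': 0.8} [0.6317 0.0128 0.    ]
top stopcock_box [{'bbox': [221.0, 173.8, 389.3, 234.6], 'conf': 0.74}]
top cover [{'bbox': [293.7, 178.4, 377.4, 232.5], 'conf': 0.79}]
side cover_lug {'at': [315.6, 214.6], 'conf': 0.77} [ 0.64   -0.0571  0.069 ]
side cover_lug [{'bbox': [279.5, 189.4, 353.8, 251.5], 'conf': 0.7}]
side stopcock_box {'at': [307.5, 218.5], 'conf': 0.56} [0.6396 0.0292 0.    ]
side stopcock_box [{'bbox': [271.4, 152.2, 359.7, 281.1], 'conf': 0.68}]
side cover [{'bbox': [282.1, 193.5, 353.4, 246.7], 'conf': 0.6}]
beaker 0.89 [0.7698 0.0329 0.    ]
reagent_vial 0.64 [0.7618 0.0958 0.    ]
reagent_vial 0.42 [0.7749 0.1755 0.    ]
reagent_bottle_3 0.58 [0.6843 0.3041 0.    ]
petri_dish 0.58 [ 0.6553 -0.291   0.    ]
pen_1 0.74 [ 0.5709 -0.3345  0.    ]
```

View pics/t0.png

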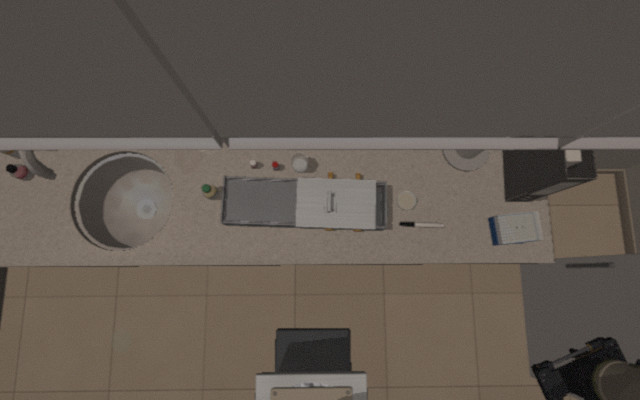

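Emit:
drive_tool:
  moves:
    - [[0, 0, -0.035, 0, 0, 0.14, 0], [0, 0, -0.035, 0, 0, 0.14, 0], [0, 0, -0.035, 0, 0, 0.14, 0], [0.025, -0.037, 0, 0, 0, 0, 0], [0.025, -0.037, 0, 0, 0, 0, 0], [0.025, -0.037, 0, 0, 0, 0, 0], [0.025, -0.037, 0, 0, 0, 0, 0], [0.025, -0.037, 0, 0, 0, 0, 0], [0.025, -0.037, 0, 0, 0, 0, 0], [0.025, -0.037, 0, 0, 0, 0, 0]]

```text
time: 1.85
ee_pos: [0.4138, -0.3321, 0.3003]
eef_rot: [1.0, -0.026, 0.0, 0.0]
ft_force: [1.6, -0.9, -0.3]
width: 0.0149
grip_force: 0.0
```

Emit:
drive_tool:
  moves:
    - [[0.025, -0.037, 0, 0, 0, 0, 0], [0.025, -0.037, 0, 0, 0, 0, 0], [0.025, -0.037, 0, 0, 0, 0, 0], [0.025, -0.037, 0, 0, 0, 0, 0], [0.025, -0.037, 0, 0, 0, 0, 0], [0.025, -0.037, 0, 0, 0, 0, 0], [0, 0, 0, 0, 0, 0, 0]]

```text
time: 2.55
ee_pos: [0.5767, -0.1127, 0.2994]
eef_rot: [1.0, -0.022, 0.0, -0.002]
ft_force: [-1.2, -1.5, 0.3]
width: 0.0006
grip_force: 0.0
```

```bash
python3 - <<'E'
from h import *
np.set_printoptions(precision=4,suppress=True)
s=r.read_state(); print(s["time"],s["ee_pos"],R.from_quat(s["eef_rot"]).as_matrix()[:2],s["width"],s["ft_force"])
print(r.camera_info("wrist")["T_tool_cam"])
a=snap("wrist","w0")
for q,z in(("cover_lug",.069),("stopcock_box",0)):
    for m in r.place_of("wrist",q)[:2]: print(q,m,ray("wrist",m["at"],z,s))
    print(q,r.find_in("wrist",q)[:1])
E
```

```text
2.55 [ 0.5767 -0.1127  0.2994] [[ 0.9991 -0.043   0.0003]
 [-0.043  -0.9991  0.0034]] 0.0005903401552875983 [-1.1938 -1.4737  0.31  ]
[[-0.0003 -0.9554 -0.2955  0.0805]
 [ 1.     -0.0001 -0.0005 -0.0001]
 [ 0.0005 -0.2955  0.9554 -0.1895]
 [ 0.      0.      0.      1.    ]]
cover_lug {'at': [276.2, 112.9], 'conf': 0.89} [ 0.637  -0.0547  0.069 ]
cover_lug [{'bbox': [194.3, 49.0, 385.5, 171.7], 'conf': 0.73}]
stopcock_box {'at': [233.2, 111.7], 'conf': 0.95} [0.6381 0.0177 0.    ]
stopcock_box [{'bbox': [11.5, 27.8, 413.4, 172.2], 'conf': 0.7}]
```

View pics/w0.png

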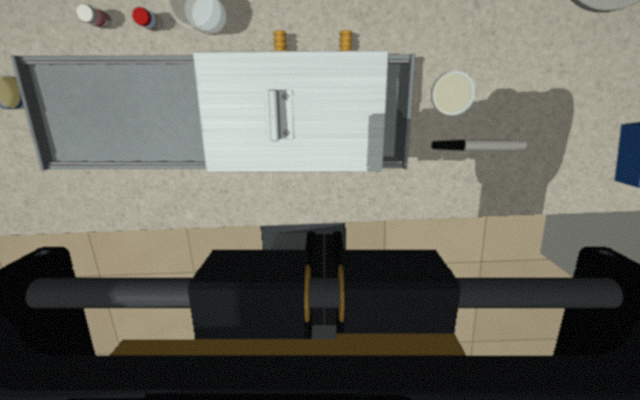

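```bash
python3 - <<'E'
from h import *
np.set_printoptions(precision=4,suppress=True)
s=r.read_state()
for n,z,P in(("end",.072,[(14,57),(41,169),(414,54),(409,168)]),("cov",.069,[(194,53),(387,52),(206,170),(382,171)]),("lugtop",.095,[(273,90),(273,141)])):
    Q=np.array([ray("wrist",p,z,s) for p in P]); print(n,Q[:,:2],Q.mean(0))
    if len(P)==4:
        i=[0,2] if 1 else 0
        for a,b in((0,2),(1,3)) if n=="end" else ((0,1),(2,3)):
            d=Q[a]-Q[b]; print("len",np.hypot(*d[:2]),"yaw",np.arctan2(-d[0],d[1]))
E
```

```text
end [[ 0.7157  0.2375]
 [ 0.5809  0.2475]
 [ 0.6932 -0.2342]
 [ 0.556  -0.2314]] [0.6365 0.0049 0.072 ]
len 0.4722736567771855 yaw -0.04777524029689106
len 0.47953020118576695 yaw -0.052037257212099605
cov [[ 0.7088  0.0256]
 [ 0.6974 -0.203 ]
 [ 0.5672  0.0342]
 [ 0.5532 -0.1968]] [ 0.6317 -0.085   0.069 ]
len 0.2288399052486612 yaw -0.04992554788966634
len 0.23135644920988113 yaw -0.06062794607568498
lugtop [[ 0.6616 -0.0676]
 [ 0.6035 -0.0617]] [ 0.6326 -0.0647  0.095 ]
```

Emit:
drive_tool:
  moves:
    - [[0.028, 0.004, 0.02, 0, 0, 0.007, 0], [0.028, 0.004, 0.03, 0, 0, 0, 0], [0, 0, 0.04, 0, 0, 0, 0], [0, 0, 0.04, 0, 0, 0, 0], [0, 0, 0.04, 0, 0, 0, 0], [0, 0, 0.03, 0, 0, 0, 0], [0, 0, 0.018, 0, 0, 0, 0], [0, 0, 0, 0, 0, 0, 0]]

```text
time: 3.6
ee_pos: [0.6275, -0.1324, 0.0792]
eef_rot: [1.0, -0.031, -0.002, -0.0]
ft_force: [-1.3, -0.6, 0.6]
width: 0.0002
grip_force: 0.0
```

```bash
python3 - <<'E'
from h import *
np.set_printoptions(precision=4,suppress=True)
s=r.read_state(); print(s["time"],s["ee_pos"],R.from_quat(s["eef_rot"]).as_matrix()[:2],s["ft_force"])
snap("wrist","w1")
for m in r.place_of("wrist","cover_lug")[:2]: print(m,ray("wrist",m["at"],.069,s))
E
```

```text
3.6 [ 0.6275 -0.1324  0.0792] [[ 0.9981 -0.0612 -0.0047]
 [-0.0612 -0.9981  0.0002]] [-1.3191 -0.6379  0.6   ]
{'at': [205.6, 214.0], 'conf': 0.71} [ 0.638  -0.0558  0.069 ]
```

View pics/w1.png

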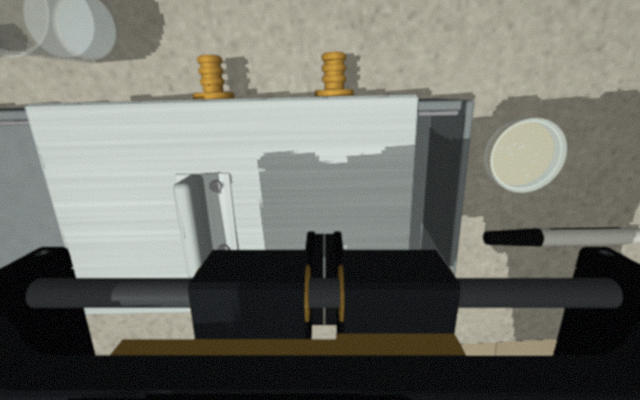

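Emit:
drive_tool:
  moves:
    - [[0.002, -0.02, 0, 0, 0, 0, 0], [0.002, -0.015, 0, 0, 0, 0, 0], [0, -0.012, 0, 0, 0, 0, 0], [0, -0.012, 0, 0, 0, 0, 0], [0, -0.012, 0, 0, 0, 0, 0], [0, -0.012, 0, 0, 0, 0, 0], [0, -0.012, 0, 0, 0, 0, 0], [0, -0.012, 0, 0, 0, 0, 0], [0, -0.012, 0, 0, 0, 0, 0], [0, -0.012, 0, 0, 0, 0, 0]]

```text
time: 4.7
ee_pos: [0.6417, 0.0006, 0.0819]
eef_rot: [1.0, -0.03, -0.0, 0.0]
ft_force: [0.1, -0.0, 0.5]
width: 0.0006
grip_force: 0.0
```

Emit:
drive_tool:
  moves:
    - [[0, -0.012, 0, 0, 0, 0, 0], [0, -0.012, 0, 0, 0, 0, 0], [0, -0.012, 0, 0, 0, 0, 0], [0, -0.012, 0, 0, 0, 0, 0], [0, -0.012, 0, 0, 0, 0, 0], [0, -0.012, 0, 0, 0, 0, 0], [0, 0, 0, 0, 0, 0, 0]]

```text
time: 5.4
ee_pos: [0.6457, 0.0743, 0.082]
eef_rot: [1.0, -0.028, 0.0, -0.001]
ft_force: [-0.3, -0.5, 0.0]
width: 0.0003
grip_force: 0.0
```

```bash
python3 - <<'E'
from h import *
np.set_printoptions(precision=4,suppress=True)
s=r.read_state(); print(s["time"],s["ee_pos"],s["ft_force"])
snap("wrist","w2")
for m in r.place_of("wrist","cover_lug")[:2]: print(m,ray("wrist",m["at"],.069,s))
for q in("handle_tagged","handle_plain"):
  for m in r.place_of("wrist",q)[:2]: print(q,m,ray("wrist",m["at"],.05,s))
E
```

```text
5.4 [0.6457 0.0743 0.082 ] [-0.2762 -0.5036  0.0474]
{'at': [517.4, 224.6], 'conf': 0.79} [ 0.6357 -0.054   0.069 ]
handle_plain {'at': [270.1, 47.1], 'conf': 0.51} [0.7556 0.1018 0.05  ]
```

View pics/w2.png

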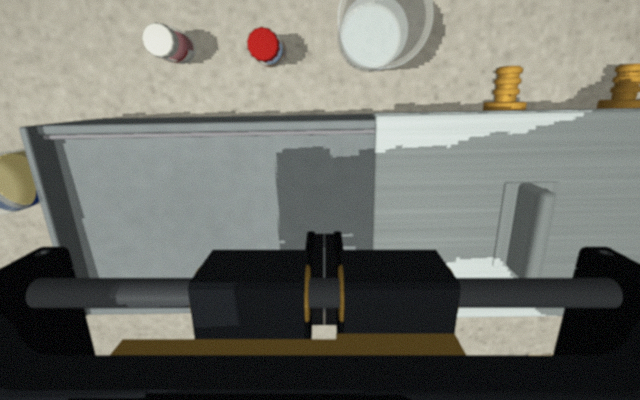

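```bash
python3 - <<'E'
from h import *
np.set_printoptions(precision=4,suppress=True)
im=snap("side","s2")
c=cv2.cvtColor(im[120:300,240:400],cv2.COLOR_RGB2BGR); c0=cv2.imread("pics/s0.png")[120:300,240:400]
cv2.imwrite("pics/s2c.png",cv2.resize(np.hstack([c0,c]),None,fx=2.5,fy=2.5,interpolation=cv2.INTER_CUBIC))
for p,z in (((375,115),.069),((498,182),.069),((515,182),.069),((545,185),.095),((555,183),.095),((528,182),.095)): print(p,ray("wrist",p,z))
i=r.camera_info("side");s=r.read_state()
print(cv2.projectPoints(np.array([s["ee_pos"],[.636,-.054,.069],[.636,-.054,.095]]),np.array(i["rvec"],float),np.array(i["tvec"],float),np.array(i["mtx"],float),None)[0].reshape(-1,2), r.camera_info("wrist")["mtx"])
E
```

```text
(375, 115) [0.7123 0.0357 0.069 ]
(498, 182) [ 0.6658 -0.0422  0.069 ]
(515, 182) [ 0.6651 -0.0531  0.069 ]
(545, 185) [ 0.6702 -0.0547  0.095 ]
(555, 183) [ 0.671  -0.0601  0.095 ]
(528, 182) [ 0.6725 -0.045   0.095 ]
[[306.8259 185.5394]
 [313.8074 214.1275]
 [314.019  205.6347]] [[327.2636   0.     323.8138]
 [  0.     327.2636 194.9364]
 [  0.       0.       1.    ]]
```

View pics/s2c.png

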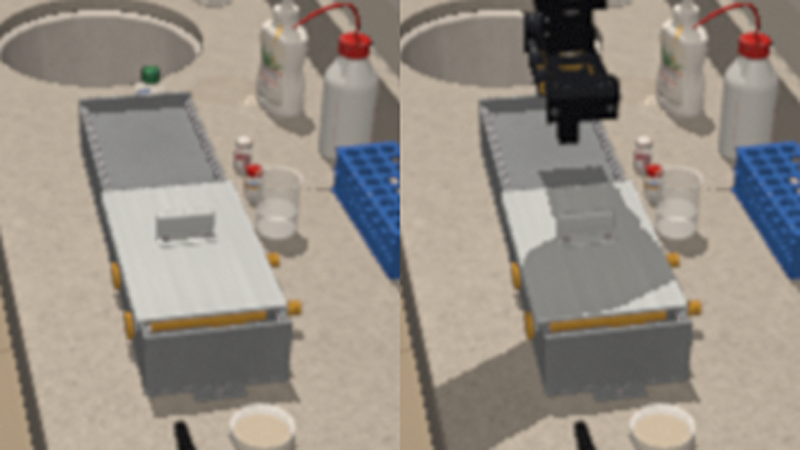

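Emit:
drive_tool:
  moves:
    - [[0, 0, -0.025, 0, 0, 0, 0], [0, 0.04, 0, 0, 0, 0, 0], [0, 0.04, 0, 0, 0, 0, 0], [0, 0.04, 0, 0, 0, 0, 0], [0, 0.04, 0, 0, 0, 0, 0], [0, 0.04, 0, 0, 0, 0, 0], [0, 0, 0.02, 0, 0, 0, 0], [0, 0, 0.01, 0, 0, 0, 0], [0, 0, 0.005, 0, 0, 0, 0], [0, 0, 0, 0, 0, 0, 0]]

```text
time: 6.65
ee_pos: [0.6337, -0.1267, 0.0713]
eef_rot: [1.0, -0.029, -0.001, -0.0]
ft_force: [-0.1, 0.3, -0.1]
width: 0.0006
grip_force: 0.0
```

Emit:
drive_tool:
  moves:
    - [[0, 0, 0.005, 0, 0, 0, 0], [0, 0, 0.005, 0, 0, 0, 0], [0, 0, 0, 0, 0, 0, 0]]

```text
time: 6.95
ee_pos: [0.6337, -0.1278, 0.0613]
eef_rot: [1.0, -0.029, -0.0, -0.0]
ft_force: [-0.0, -0.1, 0.3]
width: 0.0002
grip_force: 0.0
```

```bash
python3 - <<'E'
from h import *
np.set_printoptions(precision=4,suppress=True)
s=r.read_state(); print(s["time"],s["ee_pos"],s["ft_force"],r.grasp_offset,s["width"])
im=snap("side","s3")
i=r.camera_info("side"); p=np.array(s["ee_pos"])
print(cv2.projectPoints(np.array([p,p+[0,0,.03]]),np.array(i["rvec"],float),np.array(i["tvec"],float),np.array(i["mtx"],float),None)[0].reshape(-1,2))
c=cv2.cvtColor(im[170:260,260:380],cv2.COLOR_RGB2BGR)
cv2.imwrite("pics/s3c.png",cv2.resize(c,None,fx=6,fy=6,interpolation=cv2.INTER_CUBIC))
E
```

```text
6.95 [ 0.6337 -0.1278  0.0613] [-0.0419 -0.1357  0.3196] 0.0187 0.0001836888249552147
[[319.8857 232.9781]
 [320.2178 222.9552]]
```

View pics/s3c.png

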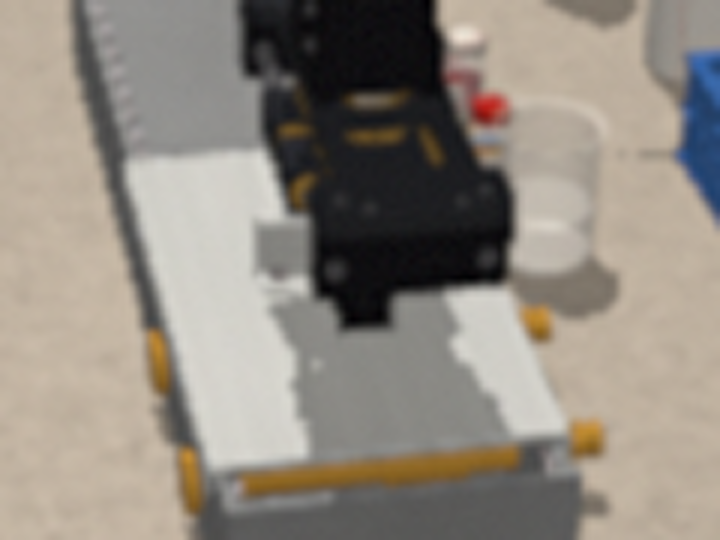

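Emit:
drive_tool:
  moves:
    - [[0, 0, 0.007, 0, 0, 0, 0], [0, -0.015, 0, 0, 0, 0, 0], [0, -0.015, 0, 0, 0, 0, 0], [0, -0.01, 0, 0, 0, 0, 0], [0, -0.01, 0, 0, 0, 0, 0], [0, -0.01, 0, 0, 0, 0, 0], [0, -0.01, 0, 0, 0, 0, 0], [0, -0.01, 0, 0, 0, 0, 0]]

```text
time: 7.8
ee_pos: [0.6386, -0.0485, 0.055]
eef_rot: [1.0, -0.03, -0.0, 0.001]
ft_force: [-0.5, -2.9, 2.0]
width: 0.0003
grip_force: 1.6
```

Emit:
drive_tool:
  moves:
    - [[0, -0.01, 0, 0, 0, 0, 0], [0, -0.01, 0, 0, 0, 0, 0], [0, -0.01, 0, 0, 0, 0, 0], [0, -0.01, 0, 0, 0, 0, 0]]

```text
time: 8.2
ee_pos: [0.6409, -0.0077, 0.0548]
eef_rot: [1.0, -0.03, -0.0, 0.0]
ft_force: [-2.5, -3.0, -0.6]
width: 0.0003
grip_force: 1.5
```

Emit:
drive_tool:
  moves:
    - [[0, -0.012, 0, 0, 0, 0, 0], [0, -0.012, 0, 0, 0, 0, 0], [0, -0.012, 0, 0, 0, 0, 0], [0, -0.012, 0, 0, 0, 0, 0], [0, -0.012, 0, 0, 0, 0, 0], [0, -0.012, 0, 0, 0, 0, 0], [0, -0.012, 0, 0, 0, 0, 0], [0, -0.012, 0, 0, 0, 0, 0]]

```text
time: 9.0
ee_pos: [0.6468, 0.0885, 0.0549]
eef_rot: [1.0, -0.03, -0.0, 0.0]
ft_force: [-2.3, -3.6, 0.2]
width: 0.0006
grip_force: 1.6
```

```bash
python3 - <<'E'
from h import *
np.set_printoptions(precision=4,suppress=True)
s=r.read_state(); print(s["time"],s["ee_pos"],s["ft_force"]);th=-.05
a=snap("wrist","w3")
B=np.array([.6365,.0055]);M=np.array([[np.cos(th),-np.sin(th)],[np.sin(th),np.cos(th)]])
for q,z in(("cover_lug",.069),("handle_tagged",.05),("handle_plain",.05)):
  for m in r.place_of("wrist",q)[:2]:
    p=ray("wrist",m["at"],z,s); print(q,m,p,"box",M.T@(p[:2]-B))
E
```

```text
9.0 [0.6468 0.0885 0.0549] [-2.261  -3.6215  0.1927]
cover_lug {'at': [301.8, 246.2], 'conf': 0.66} [0.6423 0.102  0.069 ] box [0.0009 0.0966]
handle_plain {'at': [538.4, 252.6], 'conf': 0.9} [ 0.6192 -0.051   0.05  ] box [-0.0144 -0.0573]
```

View pics/w3.png

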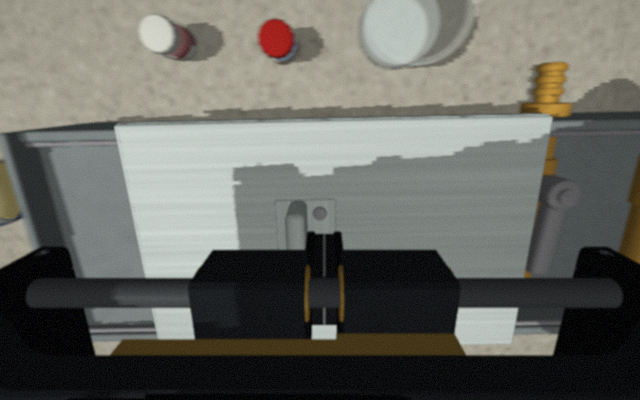

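Emit:
drive_tool:
  moves:
    - [[0, -0.01, 0, 0, 0, 0, 0], [0, -0.008, 0, 0, 0, 0, 0], [0, -0.006, 0, 0, 0, 0, 0], [0, -0.003, 0, 0, 0, 0, 0], [0, 0, 0, 0, 0, 0, 0]]

```text
time: 9.7
ee_pos: [0.6484, 0.1155, 0.055]
eef_rot: [1.0, -0.029, 0.0, -0.0]
ft_force: [-0.3, 0.2, -0.1]
width: 0.0003
grip_force: 0.0
```

Emit:
drive_tool:
  moves:
    - [[0, -0.003, 0, 0, 0, 0, 0], [0, 0, 0, 0, 0, 0, 0]]

```text
time: 9.9
ee_pos: [0.6484, 0.1177, 0.0549]
eef_rot: [1.0, -0.03, -0.0, -0.0]
ft_force: [-0.1, 0.1, 0.9]
width: 0.0004
grip_force: 0.3
```

Emit:
drive_tool:
  moves:
    - [[0, -0.003, 0, 0, 0, 0, 0], [0, 0.01, 0, 0, 0, 0, 0], [0, 0, -0.04, 0, 0, 0, 0], [0, 0, -0.04, 0, 0, 0, 0], [-0.012, 0.03, -0.03, 0, 0, 0, 0], [-0.012, 0.035, -0.03, 0, 0, 0, 0], [-0.012, 0.04, -0.02, 0, 0, 0, 0], [0, 0.04, -0.02, 0, 0, 0, 0], [0, 0.04, 0, 0, 0, 0, 0], [0, 0.04, 0, 0, 0, 0, 0]]

```text
time: 10.9
ee_pos: [0.5988, -0.114, 0.236]
eef_rot: [1.0, -0.03, 0.001, 0.0]
ft_force: [-0.0, 0.2, -0.8]
width: 0.0004
grip_force: 0.0
```

Emit:
drive_tool:
  moves:
    - [[0, 0, 0, 0, 0, 0, 0]]

```text
time: 11.0
ee_pos: [0.5978, -0.1201, 0.2347]
eef_rot: [0.999, -0.034, -0.0, 0.002]
ft_force: [0.8, -0.1, -0.3]
width: 0.0003
grip_force: 0.0
```

```bash
python3 - <<'E'
from h import *
np.set_printoptions(precision=4,suppress=True)
s=r.read_state(); print(s["time"],s["ee_pos"],R.from_quat(s["eef_rot"]).as_matrix()[:2],s["ft_force"]);th=-.05
a=snap("wrist","w4")
B=np.array([.6365,.0055]);M=np.array([[np.cos(th),-np.sin(th)],[np.sin(th),np.cos(th)]])
for q,z in(("cover_lug",.069),("handle_tagged",.05),("handle_plain",.05),("valve_tagged",.006),("valve_plain",.006)):
  for m in r.place_of("wrist",q)[:2]:
    p=ray("wrist",m["at"],z,s); print(q,m,p,"box",M.T@(p[:2]-B))
E
```

```text
11.0 [ 0.5978 -0.1201  0.2347] [[ 0.9976 -0.0686 -0.0003]
 [-0.0686 -0.9976 -0.003 ]] [ 0.8358 -0.0709 -0.3439]
cover_lug {'at': [486.6, 164.8], 'conf': 0.73} [ 0.5908 -0.3003  0.069 ] box [-0.0304 -0.3077]
cover_lug {'at': [87.4, 143.5], 'conf': 0.7} [0.6444 0.1328 0.069 ] box [0.0016 0.1275]
handle_tagged {'at': [333.4, 152.5], 'conf': 0.97} [ 0.6129 -0.1325  0.05  ] box [-0.0167 -0.139 ]
handle_tagged {'at': [265.5, 151.4], 'conf': 0.67} [ 0.6196 -0.0547  0.05  ] box [-0.0139 -0.061 ]
handle_plain {'at': [261.7, 152.2], 'conf': 0.96} [ 0.619  -0.0502  0.05  ] box [-0.0147 -0.0565]
valve_tagged {'at': [338.9, 110.4], 'conf': 0.88} [ 0.6571 -0.1433  0.006 ] box [ 0.028  -0.1476]
valve_tagged {'at': [119.1, 35.1], 'conf': 0.34} [0.7593 0.1065 0.006 ] box [0.1176 0.107 ]
valve_plain {'at': [272.2, 113.0], 'conf': 0.69} [ 0.6597 -0.0605  0.006 ] box [ 0.0265 -0.0648]
```

View pics/w4.png

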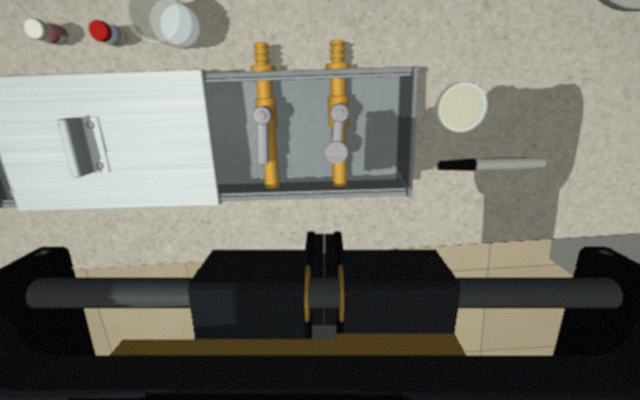

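```bash
python3 - <<'E'
from h import *
np.set_printoptions(precision=4,suppress=True)
s=r.read_state()
# cover right edge, box right end outer top corners, wall end, lug bar top
for n,p,z in(("cov",(203,70),.069),("cov",(218,203),.069),("end",(418,67),.072),("end",(411,195),.072),("pivT",(339,113),.058),("tag",(336,152),.060),("pivP",(262,115),.058),("barPend",(263,163),.056)):
    print(n,ray("wrist",p,z,s)[:2])
E
```

```text
cov [0.7096 0.0068]
cov [0.567  0.0133]
end [ 0.6998 -0.2107]
end [ 0.5651 -0.2065]
pivT [ 0.6586 -0.13  ]
tag [ 0.6165 -0.1247]
pivP [ 0.6613 -0.0461]
barPend [ 0.6079 -0.0408]
```

```bash
python3 - <<'E'
from h import *
np.set_printoptions(precision=4,suppress=True)
s=r.read_state(); print(s["time"],s["ee_pos"],R.from_quat(s["eef_rot"]).as_matrix()[:2],np.abs(s["joint_vel"]).max())
a=snap("wrist","w5"); b=cv2.imread("pics/w4.png"); print(np.abs(a[:200,:,::-1].astype(int)-b[:200]).mean())
r.camera("top"); 
for c in("wrist","top"):
 for q,z in(("cover_lug",.069),("handle_tagged",.05),("handle_plain",.05),("valve_tagged",.006),("valve_plain",.006),("petri_dish",0),("stopcock_box",0)):
  for m in r.place_of(c,q)[:2]:
    p=ray(c,m["at"],z,s); print(c,q,m,p)
E
```

```text
11.3 [ 0.5991 -0.1104  0.235 ] [[ 0.9984 -0.0568  0.0002]
 [-0.0568 -0.9984  0.0005]] 0.003283456769277083
15.976296875
wrist cover_lug {'at': [96.4, 143.4], 'conf': 0.97} [0.6422 0.1346 0.069 ]
wrist cover_lug {'at': [278.8, 110.2], 'conf': 0.64} [ 0.6657 -0.0664  0.069 ]
wrist handle_tagged {'at': [344.6, 153.4], 'conf': 0.77} [ 0.6126 -0.1348  0.05  ]
wrist handle_plain {'at': [271.4, 150.3], 'conf': 0.77} [ 0.621  -0.0509  0.05  ]
wrist valve_tagged {'at': [345.9, 109.5], 'conf': 0.83} [ 0.6594 -0.1408  0.006 ]
wrist valve_tagged {'at': [495.1, 168.1], 'conf': 0.32} [ 0.5742 -0.3324  0.006 ]
wrist valve_plain {'at': [279.7, 115.6], 'conf': 0.57} [ 0.6567 -0.0582  0.006 ]
wrist petri_dish {'at': [467.2, 109.9], 'conf': 0.87} [ 0.6499 -0.2933  0.    ]
wrist petri_dish {'at': [95.2, 144.6], 'conf': 0.22} [0.6336 0.185  0.    ]
wrist stopcock_box {'at': [223.7, 134.0], 'conf': 0.61} [0.6376 0.0166 0.    ]
top cover_lug {'at': [264.2, 201.0], 'conf': 0.96} [0.6417 0.133  0.069 ]
top handle_tagged {'at': [265.5, 200.2], 'conf': 0.27} [0.6474 0.1316 0.05  ]
top handle_plain {'at': [275.5, 169.6], 'conf': 0.39} [0.7406 0.1033 0.05  ]
top valve_plain {'at': [261.3, 198.2], 'conf': 0.45} [0.6615 0.15   0.006 ]
top stopcock_box {'at': [307.5, 205.3], 'conf': 0.89} [0.6398 0.0082 0.    ]
```

Emit:
drive_tool:
  moves:
    - [[0.012, -0.035, 0.02, 0, 0, 0, 0], [0.012, -0.035, 0.03, 0, 0, 0, 0], [0.012, -0.035, 0.03, 0, 0, 0, 0], [0, -0.035, 0.02, 0, 0, 0, 0], [0, -0.035, 0, 0, 0, 0, 0], [0, -0.025, 0, 0, 0, 0, 0], [0, -0.01, 0.02, 0, 0, 0, 0], [0, 0, 0.03, 0, 0, 0, 0], [0, 0, 0.03, 0, 0, 0, 0], [0, 0, 0, 0, 0, 0, 0]]

```text
time: 13.1
ee_pos: [0.6444, 0.0947, 0.0506]
eef_rot: [1.0, -0.029, -0.004, 0.001]
ft_force: [0.2, -0.1, -0.7]
width: 0.0003
grip_force: 0.0
```

Emit:
drive_tool:
  moves:
    - [[0, -0.01, 0, 0, 0, 0, 0], [0, -0.01, 0, 0, 0, 0, 0], [0, -0.005, 0, 0, 0, 0, 0], [0, -0.004, 0, 0, 0, 0, 0]]

```text
time: 13.5
ee_pos: [0.6499, 0.125, 0.0564]
eef_rot: [1.0, -0.029, 0.001, 0.0]
ft_force: [-0.4, -3.0, 2.2]
width: 0.0002
grip_force: 1.3
```

Emit:
drive_tool:
  moves:
    - [[0, -0.003, 0, 0, 0, 0, 0], [0, -0.003, 0, 0, 0, 0, 0]]

```text
time: 13.7
ee_pos: [0.6498, 0.13, 0.0554]
eef_rot: [1.0, -0.03, 0.0, 0.0]
ft_force: [1.4, -2.9, 1.5]
width: 0.0006
grip_force: 1.3
```

Emit:
drive_tool:
  moves:
    - [[0, -0.003, 0, 0, 0, 0, 0], [0, -0.002, 0, 0, 0, 0, 0]]

```text
time: 13.9
ee_pos: [0.6498, 0.1354, 0.055]
eef_rot: [1.0, -0.03, 0.0, 0.0]
ft_force: [0.3, -2.6, 1.6]
width: 0.0006
grip_force: 1.3
```

Emit:
drive_tool:
  moves:
    - [[0, -0.002, 0, 0, 0, 0, 0], [0, -0.002, 0, 0, 0, 0, 0]]

```text
time: 14.1
ee_pos: [0.6498, 0.1359, 0.0549]
eef_rot: [1.0, -0.031, -0.001, 0.002]
ft_force: [-4.9, -15.9, 8.9]
width: 0.0003
grip_force: 7.7
```

Emit:
drive_tool:
  moves:
    - [[0, -0.002, 0, 0, 0, 0, 0], [0, -0.001, 0, 0, 0, 0, 0]]

```text
time: 14.3
ee_pos: [0.6498, 0.1358, 0.0549]
eef_rot: [0.999, -0.032, -0.001, 0.004]
ft_force: [-7.0, -20.5, 12.2]
width: 0.0001
grip_force: 10.6
```

Emit:
drive_tool:
  moves:
    - [[0, 0.02, 0, 0, 0, 0, 0], [0, 0, -0.04, 0, 0, 0, 0], [0, 0, -0.04, 0, 0, 0, 0], [-0.006, 0.044, 0, 0, 0, 0, 0], [-0.006, 0.044, 0, 0, 0, 0, 0], [-0.006, 0.044, 0, 0, 0, 0, 0], [0, 0.044, 0, 0, 0, 0, 0], [0, 0.044, 0, 0, 0, 0, 0], [0, 0.044, 0, 0, 0, 0, 0], [0, 0.027, 0, 0, 0, 0, 0]]

```text
time: 15.3
ee_pos: [0.6129, -0.1706, 0.1346]
eef_rot: [1.0, -0.031, -0.0, 0.0]
ft_force: [0.1, 0.3, 0.6]
width: 0.0005
grip_force: 0.0
```

Emit:
drive_tool:
  moves:
    - [[0, 0, 0, 0, 0, 0, 0], [0, 0, 0, 0, 0, 0, 0], [0, 0, 0, 0, 0, 0, 0]]

```text
time: 15.6
ee_pos: [0.614, -0.1648, 0.1348]
eef_rot: [1.0, -0.028, 0.0, -0.001]
ft_force: [-0.9, 0.7, 0.2]
width: 0.0007
grip_force: 0.0
```

```bash
python3 - <<'E'
from h import *
np.set_printoptions(precision=4,suppress=True)
s=r.read_state(); print(s["time"],s["ee_pos"],R.from_quat(s["eef_rot"]).as_matrix()[:2],s["ft_force"])
snap("wrist","w6")
for q,z in(("handle_tagged",.05),("valve_tagged",.006),("handle_plain",.05),("valve_plain",.006)):
  for m in r.place_of("wrist",q)[:1]:
    p=ray("wrist",m["at"],z,s); print(q,m,p)
E
```

```text
15.6 [ 0.614  -0.1648  0.1348] [[ 0.9984 -0.0568  0.0001]
 [-0.0568 -0.9984  0.0013]] [-0.8957  0.7369  0.2197]
handle_tagged {'at': [293.0, 189.3], 'conf': 0.9} [ 0.6164 -0.1376  0.05  ]
valve_tagged {'at': [297.5, 135.0], 'conf': 0.78} [ 0.658  -0.1415  0.006 ]
handle_plain {'at': [195.0, 190.6], 'conf': 0.9} [ 0.6201 -0.0519  0.05  ]
valve_plain {'at': [210.2, 137.5], 'conf': 0.83} [ 0.6604 -0.057   0.006 ]
```

View pics/w6.png

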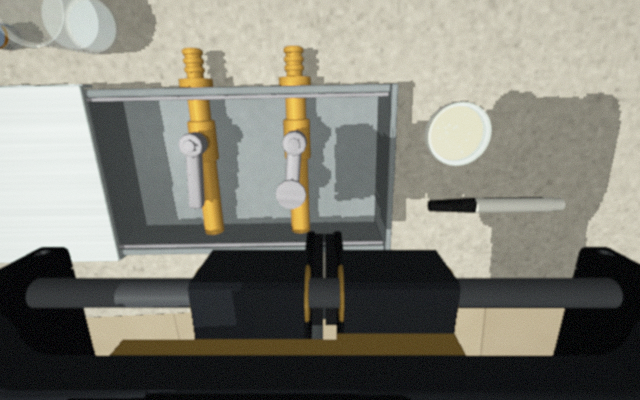

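Emit:
drive_tool:
  moves:
    - [[0, 0.013, 0, 0, 0, 0, 0], [0, 0, 0.03, 0, 0, 0, 0], [0, 0, 0.03, 0, 0, 0, 0], [0, 0, 0.025, 0, 0, 0, 0], [0, 0, 0.015, 0, 0, 0, 0], [0, 0, 0.008, 0, 0, 0, 0], [0, 0, 0.005, 0, 0, 0, 0], [0, 0, 0, 0, 0, 0, 0]]

```text
time: 16.65
ee_pos: [0.6132, -0.1802, 0.0223]
eef_rot: [1.0, -0.03, 0.0, 0.0]
ft_force: [-0.9, -0.8, -0.4]
width: 0.0004
grip_force: 0.0
```

Emit:
drive_tool:
  moves:
    - [[0, -0.008, 0, 0, 0, 0, 0], [0, -0.008, 0, 0, 0, 0, 0], [0, -0.006, 0, 0, 0, 0, 0]]

```text
time: 16.95
ee_pos: [0.6148, -0.1568, 0.0227]
eef_rot: [1.0, -0.029, 0.001, 0.0]
ft_force: [-2.3, -2.7, 1.2]
width: 0.0005
grip_force: 1.8
```

Emit:
drive_tool:
  moves:
    - [[-0.002, -0.006, 0, 0, 0, 0, 0], [-0.001, -0.006, 0, 0, 0, 0, 0], [-0.001, -0.007, 0, 0, 0, 0, 0], [0, -0.006, 0, 0, 0, 0, 0], [0.002, -0.007, 0, 0, 0, 0, 0], [0.003, -0.007, 0, 0, 0, 0, 0]]

```text
time: 17.55
ee_pos: [0.6171, -0.1199, 0.0219]
eef_rot: [1.0, -0.03, -0.0, 0.001]
ft_force: [-1.1, -3.6, -0.7]
width: 0.0007
grip_force: 1.7
```

Emit:
drive_tool:
  moves:
    - [[0.004, -0.006, 0, 0, 0, 0, 0], [0.004, -0.005, 0, 0, 0, 0, 0], [0.005, -0.004, 0, 0, 0, 0, 0], [0.005, -0.003, 0, 0, 0, 0, 0]]

```text
time: 17.95
ee_pos: [0.6366, -0.1014, 0.0217]
eef_rot: [1.0, -0.029, -0.001, -0.0]
ft_force: [-7.0, -3.5, 0.9]
width: 0.0003
grip_force: 3.4
```

Emit:
drive_tool:
  moves:
    - [[0.002, 0, 0, 0, 0, 0, 0], [0.002, 0, 0, 0, 0, 0, 0], [0, 0, 0, 0, 0, 0, 0]]

```text
time: 18.25
ee_pos: [0.6375, -0.1013, 0.021]
eef_rot: [1.0, -0.029, -0.004, -0.0]
ft_force: [-16.7, 2.0, 8.0]
width: 0.0002
grip_force: 8.1
```

Emit:
drive_tool:
  moves:
    - [[0, 0, 0, 0, 0, 0, 0], [-0.01, 0, 0, 0, 0, 0, 0], [-0.012, 0, 0, 0, 0, 0, 0], [0, 0, -0.03, 0, 0, 0, 0], [0, 0, -0.04, 0, 0, 0, 0], [0, 0, -0.045, 0, 0, 0, 0], [0, 0, -0.045, 0, 0, 0, 0], [0, 0, 0, 0, 0, 0, 0], [0, 0, 0, 0, 0, 0, 0], [0, 0, 0, 0, 0, 0, 0]]

```text
time: 19.25
ee_pos: [0.6183, -0.1009, 0.1807]
eef_rot: [1.0, -0.029, -0.001, -0.0]
ft_force: [0.1, 0.2, -1.3]
width: 0.0005
grip_force: 0.0
```

```bash
python3 - <<'E'
from h import *
np.set_printoptions(precision=4,suppress=True)
s=r.read_state(); print(s["time"],s["ee_pos"],s["ft_force"])
snap("wrist","w7")
for q,z in(("handle_tagged",.05),("valve_tagged",.006),("handle_plain",.05),("valve_plain",.006),("cover_lug",.069)):
  for m in r.place_of("wrist",q)[:1]: print(q,m,ray("wrist",m["at"],z,s))
E
```

```text
19.25 [ 0.6183 -0.1009  0.1807] [ 0.0925  0.2251 -1.2531]
handle_tagged {'at': [319.9, 136.3], 'conf': 0.95} [ 0.6593 -0.0992  0.05  ]
valve_tagged {'at': [361.9, 131.3], 'conf': 0.66} [ 0.6566 -0.1447  0.006 ]
handle_plain {'at': [275.6, 175.8], 'conf': 0.72} [ 0.6226 -0.0522  0.05  ]
valve_plain {'at': [284.4, 130.1], 'conf': 0.6} [ 0.6629 -0.0598  0.006 ]
cover_lug {'at': [59.1, 170.0], 'conf': 0.6} [0.6447 0.1476 0.069 ]
```

View pics/w7.png

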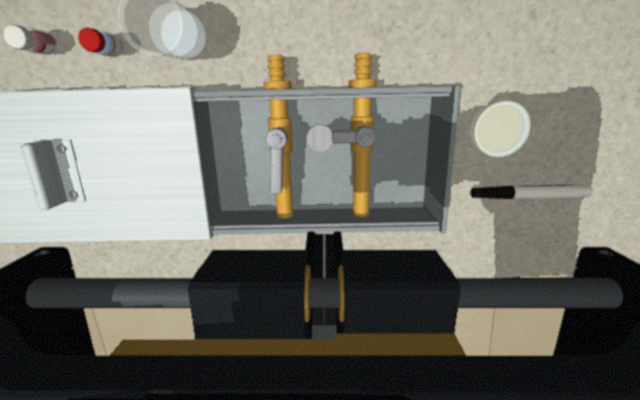

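The picture shows the tagged handle lying along the box, with its tag at (320,138) and its pivot at (364,137), so it is shut. The plain handle is still open at (276,165), the cover is fully left, and the hand is clear.

```bash
python3 -c "
from bench import r
print(r.close_job())"
```

```text
the job is handed in; nothing more can be done
None
```

The cover is at its left stop, the tagged handle is fully shut, the plain handle is still open, and the hand is clear; I handed the job in at about 19 s, and it returned no verdict.

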